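Set a twist-lock depth gauge to the depth of a bore

TASK

The depth gauge bolted across the bore of the housing in the vise has to be set to the depth of that bore. Twist its T-bar anticlockwise to free the rod, slide the rod down gently until its tip touches the floor of the bore (press with a few newtons only, never more than 15), then twist the bar back clockwise until it is locked in line with the bridge with the tip still resting on the floor, and let go. Do not drag the rod while it is locked, and leave the things lying around alone.

Things in the scene. Friction and masses are not known exactly. Their poses are not given: they have to be found in the camera images.
- housing: A grey vise on the bench (275 mm long along y, fixed), clamping an aluminium housing block 90 x 90 x 60 mm with a blind round bore of 56 mm diameter, open at the top. Origin on the bench on the bore's axis; x, y along the block's sides, z up; block's top face at z = 95 mm. The depth of the bore is unknown: its floor is 24 to 44 mm below the top face, to be found by touch.
- gauge: Bridge of the depth gauge: a steel bar 122 x 22 x 16 mm lying on the housing's top face diagonally across the bore, held by a cap screw at each end (fixed). Origin at the middle of its underside, on the bore's axis; x along the bridge, z up. A barrel, 30 mm in diameter at most, stands on its middle, its top 54 mm above the origin.
- rod: The gauge's telescoping steel rod, 12 mm in diameter, vertical, through the barrel, with a T-bar head. It slides up and down (46 mm of travel) and twists. Origin at the middle of the T-bar, z up; this frame does not turn with the bar (x is the bridge's direction). Freed, it slides with about 3 N of friction and stays where it is left; locked, it holds against more than 25 N.
- rod_twist (a joint): Angle of the T-bar and rod, rad: 0 = locked, bar in line with the bridge; grows as the bar is turned anticlockwise seen from above, up to a stop at 1.2. It starts at 0 to 0.12. A cam in the barrel grips more and more from 0.6 down to 0; above 0.6 the rod is free. Turning takes 0.2 N m when free, up to 0.6 N m near 0; it stays where it is left.
- bar (a point): Middle of the T-bar, to be gripped from above: 46 mm long (along the bridge at rod_twist = 0), 16 mm wide, 16 mm high. Under it a collar 19 mm in diameter and 4 mm thick, then the bare rod. It starts 206 to 216 mm above the bench and its underside stays at least 19 mm above the barrel when the tip is on the floor.
- tip (a point): The rod's lower end, a steel point on the bore's axis, 126 mm below the middle of the T-bar. It starts 5 to 15 mm below the housing's top face. Tip and floor are hard, 30 to 40 N per mm; the tip must not be pressed on the floor with more than 15 N.
- spare_housing: Bystander: a loose aluminium housing block 90 x 90 x 60 mm with a bore. Origin under its middle.
- cover: Bystander: a loose aluminium cover plate 80 x 80 x 20 mm with a hole. Origin under its middle.
- can: Bystander: a drink can, 66 mm in diameter, 120 mm tall. Origin under its middle.
- tap_wrench: Bystander: a bar tap wrench 218 mm long, 22 mm wide, 16 mm high, lying along its x. Origin under its middle.

How it is judged:
By the outcome, as a careful person would: the job done as asked, in the order asked, and still so for the second after the job is handed in, with the robot touching nothing.
It also fails if it takes over 48 s, if anything falls off the work surface, if the arm or the gripper's body presses on something with over 40 N, if the wrist force passes 120 N, or if a joint passes its speed limit or range.

ROBOT

A 7-joint arm with a two-finger parallel gripper is mounted at the origin on the work surface. World frame = base frame: x ahead of the robot, y to its left, z up, the work surface at z = 0. Lengths are in mm, angles in rad, forces in N, time in s.
With the tool pointing down it reaches from about 425 to 1025 mm from the base axis. Payload 9.4 kg.
Tool frame: the origin (TCP) lies midway between the tips of the shut fingers; the grasp point (between the pads) lies 19 mm behind it; z points along the fingers, y is the line along which they close (so a half turn about z gives the same grasp; the last joint's range is limited). The gripper opens to 93 mm and grips with 3 to 60 N. Pads are 15 mm wide; open, the fingers measure 128 mm over their backs; the gripper's body (75 mm by 188 mm) begins 65 mm behind the grasp point.
Start: joints at [1.054, 0.599, -0.003, 1.599, 0.002, 0.943, -0.08], TCP at [308.664, -656.011, 187.318] pointing down, gripper open.
Joint ranges: [-2.57, 2.57], [-0.35, 1.97], [-1.29, 1.29], [0.11, 2.56], [-1.05, 4.19], [0.11, 1.86], [-2.63, 2.63]. Speed limits (rad/s): [2.22, 2.22, 3.01, 3.01, 3.14, 3.14, 3.14].

INTERFACE

Orientations are given as a unit quaternion [w, x, y, z].
In Python, from cell import env gives the robot as it stands. The module is installed in compiled form; this text tells all that it offers. Calls block until the motion is done:
- env.movep(position, orientation): joint-space move of the TCP to a pose.
- env.line_to(position, frame=None, speed=150, until_force=None): straight line of the TCP; frame=None keeps the orientation; speed is the mean speed in mm/s. With until_force (N) it stops when the force on the tool has changed by that much, and returns True; else False.
- env.move_j(angles): joint-space move.
- env.set_gripper(opening, grip_force=None): finger opening in mm; grip_force is the grip in N (None keeps the last); returns when the fingers have stopped.
- env.sleep(seconds).
- env.inverse_kinematics(position, orientation): joint angles nearest the present ones, or None.
- env.read_state(): the state.
- env.camera(name): name is "scene" or "top" or "wrist"; returns the picture (480x640x3 uint8, red, green, blue); there is no depth.
- env.get_calibration(name): a dict with "fx", "fy", "cx", "cy" (pixels), "world_to_cam" (4x4, takes a point from world to camera coordinates); the wrist camera has in their place "hand_eye" (4x4, takes a point from camera to tool coordinates, whose origin is the TCP and whose axes are the flange's). Camera axes: x right, y down, z forward; pixel columns grow to the right and rows downward; lengths in mm; the calibration is good to about 2 mm. The wrist camera is an equidistant fisheye: a pixel r from the principal point sees the ray r / f radians off the axis. A picture is of the moment at which its call begins: read the wrist's pose just before it. get_calibration takes no time and is no camera call.
A pose or a line that the arm cannot do raises env.IKError and nothing moves.
- env.job_done(): hands the job in; it is judged then, once.
The state is a dict: "time": time; "qpos": joint angles; "qd": joint speeds; "joint_efforts": joint torques, N m; "tcp_pos": TCP position; "tcp_rot": TCP orientation; "force": force on the tool from outside, world axes, zero at the start; "torque": the same for the moment, N m; "width": finger opening in mm; "grip_force": force on a finger pad.
Only numpy, scipy, OpenCV 4.12 (cv2) and the standard library are available. Lean on these libraries where they do the work, as an engineer would, in place of code of your own. Each camera call takes 0.05 s, during which the arm holds its last target. There are 200 camera calls.

## Working session

There is one attempt and no reset: what is moved stays moved. The work goes in short steps, each a Python script; the robot and the scene stay as the last script left them, time stands still between calls to the robot, and variables do not carry over. Pictures are saved under pics/ and viewed, at most 10 in all, crops included, and the job is handed in when it is done.

```bash
mkdir -p pics; python3 - <<'E'
from cell import env
import cv2
for n in("scene","top"):
    c=env.get_calibration(n);print(n,c)
    cv2.imwrite(f"pics/{n}0.png",env.camera(n)[:,:,::-1])
print(env.get_calibration("wrist"))
print(env.read_state())
E
```

```text
scene {'fx': 551.9879025530623, 'fy': 551.9879025530623, 'cx': 324.1198323528047, 'cy': 237.08171605488562, 'world_to_cam': array([[-4.58430317e-01,  8.88724917e-01, -3.10910459e-03,
         2.25096412e+02],
       [ 7.22472418e-01,  3.70630521e-01, -5.83666533e-01,
        -2.92360422e+02],
       [-5.17566662e-01, -2.69816676e-01, -8.11987507e-01,
         1.66198860e+03],
       [ 0.00000000e+00,  0.00000000e+00,  0.00000000e+00,
         1.00000000e+00]])}
top {'fx': 509.73891431574737, 'fy': 509.73891431574737, 'cx': 316.8419372188516, 'cy': 244.9570558967393, 'world_to_cam': array([[-2.72518208e-03, -9.99880440e-01, -1.52209883e-02,
         1.74361128e+01],
       [-9.96592307e-01,  3.97041800e-03, -8.23893806e-02,
         5.30025787e+02],
       [ 8.24399639e-02,  1.49445937e-02, -9.96483975e-01,
         1.25537905e+03],
       [ 0.00000000e+00,  0.00000000e+00,  0.00000000e+00,
         1.00000000e+00]])}
{'fx': 371.64829954431775, 'fy': 371.64829954431775, 'cx': 319.5108039524556, 'cy': 239.94316534008388, 'hand_eye': array([[ 7.52039290e-04, -9.66644468e-01, -2.56120885
[... 297 characters left out ...]
 0.1, 'qpos': array([ 1.05430746,  0.60008613, -0.00252541,  1.60003204,  0.00178047,
        0.94286231, -0.07978663]), 'qd': array([ 0.00187305, -0.00208205,  0.00083128, -0.00083198,  0.00052046,
       -0.00323234,  0.00093483]), 'joint_efforts': array([ 4.33177367e-03, -7.66552520e+01,  1.50150128e+00, -2.52940160e+01,
       -5.24240267e-02,  1.35762899e-02,  5.28665453e-05]), 'tcp_pos': array([ 308.45088001, -655.60250244,  186.52333528]), 'tcp_rot': array([-6.59962143e-04,  9.75915282e-01,  2.18148761e-01, -2.10871366e-04]), 'force': array([-0.17131497,  0.39005493,  0.71063236]), 'torque': array([ 0.03861689, -0.04098304, -0.02043324]), 'grip_force': 0.0, 'width': 93.36663216712034}
```

View pics/scene0.png

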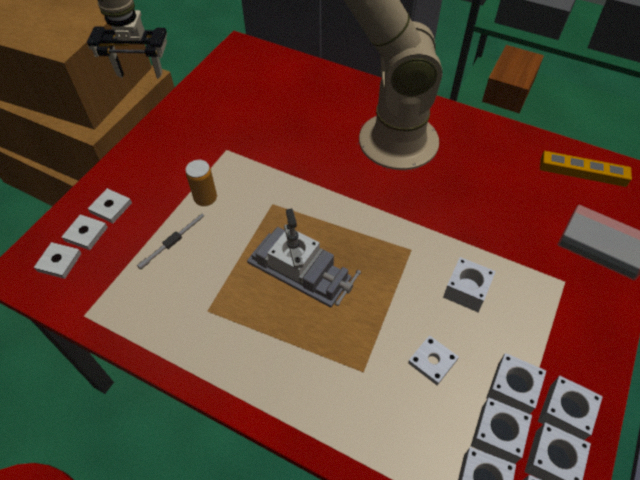

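View pics/top0.png

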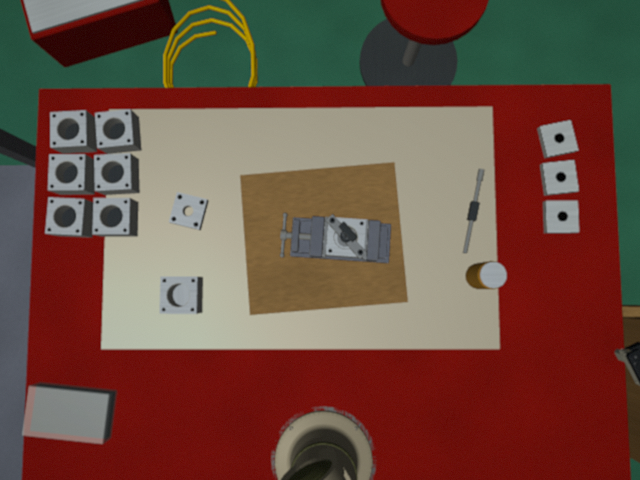

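The scene shows the gauge standing in the vise, with its dark T-bar at about (291,218) in the scene view and (348,233) in the top view. The bystanders are all more than 150 mm away: the can is at (487,275) and the wrench at (473,210) in the top view. Next I'll get a coarse fix and then a close wrist view.

```bash
cat > h.py <<'E'
from cell import env
import numpy as np, cv2
from scipy.spatial.transform import Rotation as R
def rot(q): return R.from_quat(np.r_[q[1:],q[0]]).as_matrix()
def down(yaw):  # tool z down, tool x along (cos yaw, sin yaw)
    c,s=np.cos(yaw),np.sin(yaw)
    q=R.from_matrix(np.c_[[c,s,0],[s,-c,0],[0,0,-1]]).as_quat()
    return np.r_[q[3],q[:3]]
def hit(o,d,z): return o+d*(z-o[2])/d[2]
def ray(n,uv):
    c=env.get_calibration(n);M=np.linalg.inv(c["world_to_cam"])
    d=M[:3,:3]@[(uv[0]-c["cx"])/c["fx"],(uv[1]-c["cy"])/c["fy"],1]
    return M[:3,3],d/np.linalg.norm(d)
def wray(st,uv):
    c=env.get_calibration("wrist");H=c["hand_eye"];T=rot(st["tcp_rot"])
    a=np.array([(uv[0]-c["cx"])/c["fx"],(uv[1]-c["cy"])/c["fy"]]);t=np.hypot(*a)
    d=np.r_[a*np.sinc(t/np.pi),np.cos(t)]
    return np.array(st["tcp_pos"])+T@H[:3,3],T@H[:3,:3]@d
def near(rs): # closest point to rays
    A=sum(np.eye(3)-np.outer(d,d) for o,d in rs);b=sum((np.eye(3)-np.outer(d,d))@o for o,d in rs)
    return np.linalg.solve(A,b)
E
python3 - <<'E'
from h import *
print(near([ray("top",(348,233)),ray("scene",(291,218))]), hit(*ray("top",(348,233)),211),hit(*ray("top",(347,238)),95))
p=hit(*ray("top",(348,233)),211)
for yaw in np.arange(-3,3.2,.4):
    q=env.inverse_kinematics(np.r_[p[:2],340],down(yaw)); print(round(yaw,1),None if q is None else np.round(q,2))
E
```

```text
[540.88001792 -55.14998802 206.26892485] [539.80814226 -53.80763944 211.        ] [540.25253282 -56.74596865  95.        ]
-3.0 [ 0.67  0.34 -0.9   1.78  0.29  1.16  1.39]
-2.6 [ 0.78  0.4  -1.09  1.78  0.38  1.2   1.69]
-2.2 [ 0.78  0.4  -1.09  1.78  0.38  1.2   2.09]
-1.8 [ 0.78  0.4  -1.09  1.78  0.38  1.2   2.49]
-1.4 [-0.8   0.38  1.13  1.86 -0.37  1.14 -2.51]
-1.0 [-0.13  0.23  0.15  1.83 -0.04  1.09 -2.53]
-0.6 [-0.03  0.23  0.03  1.82 -0.01  1.09 -2.17]
-0.2 [ 0.05  0.23 -0.07  1.82  0.02  1.1  -1.8 ]
0.2 [ 0.15  0.24 -0.19  1.81  0.05  1.1  -1.43]
0.6 [ 0.22  0.24 -0.29  1.81  0.08  1.1  -1.06]
1.0 [ 0.29  0.25 -0.37  1.8   0.1   1.11 -0.69]
1.4 [ 0.35  0.26 -0.46  1.8   0.13  1.11 -0.32]
1.8 [ 0.41  0.27 -0.54  1.8   0.15  1.12  0.05]
2.2 [ 0.47  0.28 -0.61  1.79  0.18  1.13  0.43]
2.6 [ 0.53  0.29 -0.69  1.79  0.2   1.13  0.8 ]
3.0 [ 0.61  0.32 -0.81  1.78  0.25  1.15  1.15]
```

```bash
python3 - <<'E'
from h import *
s=env.read_state();p=np.array(s["tcp_pos"])
env.line_to(p+[0,0,130],speed=250)
env.movep([540,-55,340],down(0.8))
s=env.read_state();print(s["time"],s["tcp_pos"],s["qpos"],s["force"],s["width"])
im=env.camera("wrist");cv2.imwrite("pics/w1.png",im[:,:,::-1])
import pickle;pickle.dump((s,im),open("w1.pkl","wb"))
E
```

```text
3.0667 [540.11256054 -56.16740995 339.8435551 ] [ 0.31020786  0.25312861 -0.3958614   1.80023575  0.10827655  1.10962959
 -0.89522884] [0.27073317 0.00292787 0.80654691] 92.70071101383164
```

View pics/w1.png

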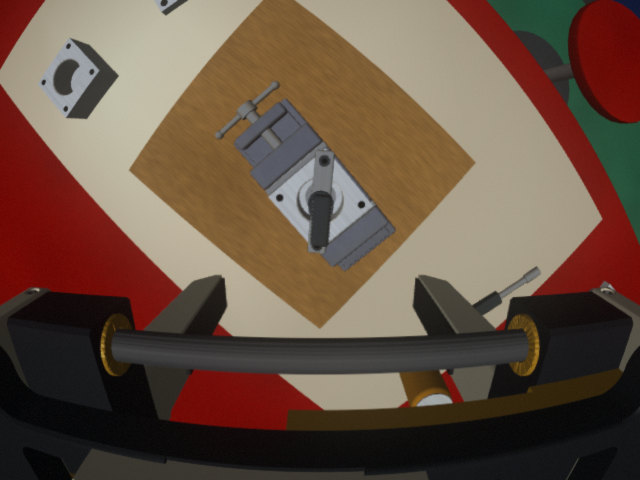

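The wrist view shows the gauge at about (320,210), with the bridge running from (323,158) to (318,248) and the dark bar over it. I'll zoom in on it.

```bash
python3 - <<'E'
import pickle,cv2
s,im=pickle.load(open("w1.pkl","rb"))
c=im[140:260,255:385][:,:,::-1]
cv2.imwrite("pics/w1c.png",cv2.resize(c,None,fx=5,fy=5,interpolation=cv2.INTER_CUBIC))
E
```

```text
(no output)
```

View pics/w1c.png

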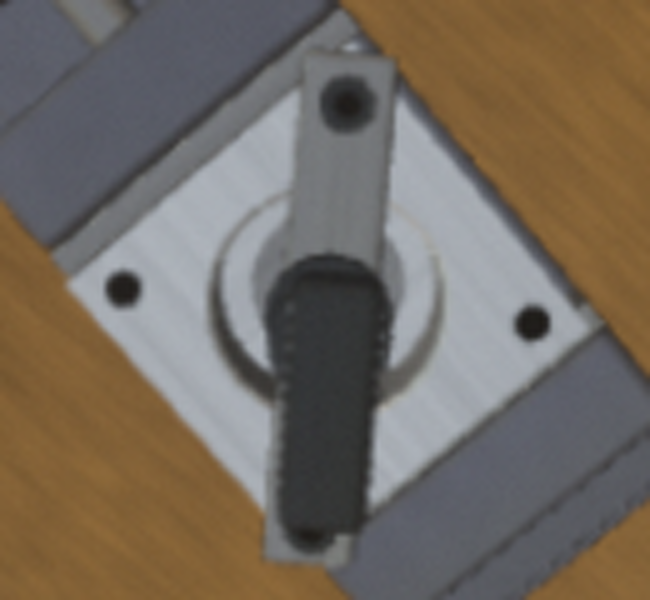

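```bash
python3 - <<'E'
from h import *
import pickle
s,im=pickle.load(open("w1.pkl","rb"))
f=lambda u,v:wray(s,(255+u/5-.4,140+v/5-.4))
P=[hit(*f(*a),111) for a in((305,50),(397,57),(352,567),(263,558))]
print(np.round(P,1)); c=np.mean(P,0); d=P[0]+P[1]-P[2]-P[3]
print("bridge",c,np.linalg.norm(d)/2,np.arctan2(d[1],d[0]))
for a in((348,104),(310,535)): print("screw",hit(*f(*a),111+2))
g=im.max(2).astype(int)
for v in range(188,252,2): print(v,g[v,304:338])
E
```

```text
[[ 581.2   -6.6  111. ]
 [ 595.1  -22.3  111. ]
 [ 503.7 -102.   111. ]
 [ 489.9  -85.6  111. ]]
bridge [542.45221455 -54.13545341 111.        ] 120.95372421642537 0.7153320510492559
screw [579.55944893 -22.25253611 113.        ]
screw [502.42719231 -88.91600607 113.        ]
188 [177 179 177 160 135 122 122 122 118 118 124 122 123 124 122 122 117 118
 121 120 121 122 122 121 119 113 100  91 125 150 176 179 181 180]
190 [179 178 163 134 124 119 119 108 111 118 123 119 114 113 112 105  89  89
 104 108 114 118 120 119 117 110  94  91 118 125 152 175 180 180]
192 [177 164 131 121 119 119 121 114 111 100  71  56  54  55  54  53  55  56
  53  53  54  52  54  76 102 108  93 102 119 124 128 154 176 181]
194 [171 149 124 121 122 123 110  80  60  56  51  48  43  40  40  41  42  41
  41  44  44  46  46  47  49  62  78 100 122 122 125 143 171 176]
196 [169 144 126 123 122 106  77  57  55  50  43  45  45  43  44  43  43  40
  39  40  39  40  38  39  38  38  44  76 116 124 125 139 164 176]
198 [172 152 125 122 101  72  60  54  52  48  49  51  53  52  52  51  52  53
  52  50  51  50  52  51  49  4
[... 3052 characters left out ...]
37 142 128 118  90  63  56  55  56  56  55  55  52  54  54  52
  53  54  52  51  46  52  76  93  83  91  98 103 105 106 105 106]
244 [134 135 131 117 123 122 100  71  54  53  55  51  50  54  52  55  52  52
  54  51  54  49  47  53  72  90  99 102 106 107 108 107 106 106]
246 [129 132 132 119 124 125 122 100  68  47  41  35  34  35  39  42  49  51
  62  66  64  59  61  82 100 103 104 104 106 104 105 106 105 105]
248 [136 134 128 110 116 123 125 120  99  67  54  48  42  38  43  52  55  70
 111 120 109  85  87 102 105 105 104 103 102 104 104 105 104 105]
250 [136 137 135 119 118 122 126 126 123 115 101  86  73  73  79  82 107 119
 124 122 104  87  92 104 104 105 104 102 104 102 103 104 103 104]
```

```bash
python3 - <<'E'
from h import *
import pickle
s,im=pickle.load(open("w1.pkl","rb"))
g=im.max(2).astype(float)
L=[];Rr=[]
for v in range(222,242):
    r=g[v]; 
    u=next(k for k in range(318,300,-1) if r[k]>72); L.append((u+(r[u]-72)/(r[u]-r[u+1]),v))
    u=next(k for k in range(320,340) if r[k]>72); Rr.append((u-(r[u]-72)/(r[u]-r[u-1]),v))
for n,e in(("L",L),("R",Rr)):
    e=np.array(e);k=np.polyfit(e[:,1],e[:,0],1)
    for z in(203,219):
        a,b=[hit(*wray(s,(np.polyval(k,v),v)),z) for v in(205,242)]
        print(n,z,k,a,b,np.arctan2(*(a-b)[[1,0]]))
for z in (214,219,224):
    A,B=[hit(*wray(s,(u,v)),z) for u,v in((320.3,197.5),(318.5,245.5))]
    print(z,(A+B)/2,np.linalg.norm(A-B))
E
```

```text
L 203 [-6.58517063e-02  3.26274436e+02] [545.86341894 -40.50679225 203.        ] [519.76696055 -63.8531338  203.        ] 0.7298332284315644
L 219 [-6.58517063e-02  3.26274436e+02] [547.93928738 -38.80640532 219.        ] [523.09088422 -61.03621515 219.        ] 0.7298332284315627
R 203 [-6.96632013e-02  3.44222874e+02] [557.08050955 -51.41544658 203.        ] [531.15025061 -74.92910331 203.        ] 0.7365614023771478
R 219 [-6.96632013e-02  3.44222874e+02] [558.61992404 -49.19335656 219.        ] [533.92977188 -71.58247977 219.        ] 0.7365614023771474
214 [540.87316905 -54.2851348  214.        ] 43.77723472296539
219 [541.62104819 -53.52277765 219.        ] 43.100731330642766
224 [542.36892733 -52.7604205  224.        ] 42.42422793832023
```

The bridge comes out at about (542,-54) with direction 0.715. The bar is at about 0.733, so the twist starts near 0.02. I'll grip the bar by its ends, which keeps the fingers clear of the collar, and hover first to check alignment.

```bash
python3 - <<'E'
from h import *
import pickle
env.movep([541.8,-54,262],down(0.728+np.pi/2))
env.sleep(.3)
s=env.read_state();print(s["time"],s["tcp_pos"],s["qpos"],s["force"],s["torque"])
im=env.camera("wrist");pickle.dump((s,im),open("w2.pkl","wb"))
cv2.imwrite("pics/w2.png",cv2.resize(im[180:380,160:480][:,:,::-1],None,fx=2.4,fy=2.4,interpolation=cv2.INTER_CUBIC))
E
```

```text
4.6167 [541.90359398 -53.90955564 262.1956964 ] [ 0.4949429   0.36488859 -0.67169875  1.89654374  0.27247799  0.97176962
  0.42771217] [ 0.42466627 -0.3726648  -0.71143328] [-0.01854023 -0.12980035  0.00507844]
```

View pics/w2.png

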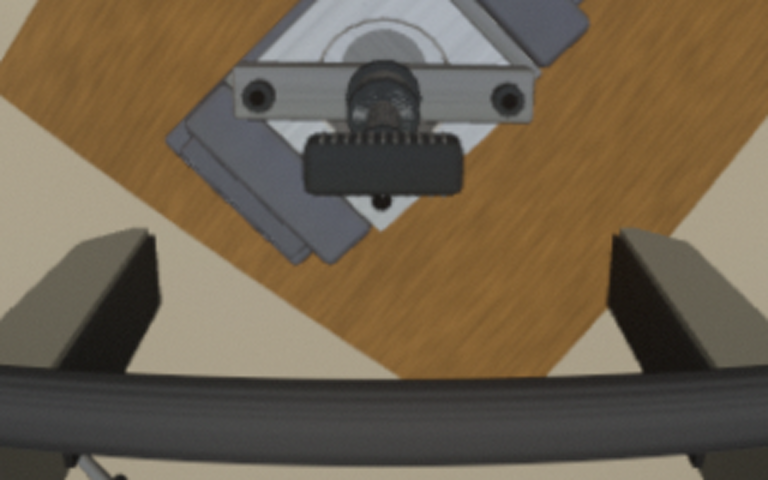

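The view shows the bar top face centred at about (384,168) in the crop, between finger tips at x 158 and 609, so it is centred along the closing line. I'll triangulate it with the first view.

```bash
python3 - <<'E'
from h import *
import pickle
s1,_=pickle.load(open("w1.pkl","rb"));s2,_=pickle.load(open("w2.pkl","rb"))
f=lambda x,y:wray(s2,(160+x/2.4-.3,180+y/2.4-.3))
print("bar top",near([wray(s1,(319.3,221.5)),f(384,168)]))
for z in(214,219,224):
    a,b=hit(*f(303,168),z),hit(*f(464,168),z);print(z,(a+b)/2,np.linalg.norm(a-b),np.arctan2(*(a-b)[[1,0]]), np.linalg.norm(hit(*f(384,141),z)-hit(*f(384,195),z)))
B=[hit(*f(*p),111) for p in((236,68),(233,120),(531,66),(533,121))]
print(np.mean(B,0),np.linalg.norm(B[0]-B[2]), [np.arctan2(*(B[i]-B[j])[[1,0]]) for i,j in((0,2),(1,3),(2,0),(3,1))])
E
```

```text
bar top [542.26103006 -53.86608576 215.5897339 ]
214 [542.48106579 -54.2863572  214.        ] 46.3655779691974 -2.4129520328081187 16.16581623078404
219 [541.50949187 -53.1937561  219.        ] 45.42281961042459 -2.412952032808119 15.837114227153693
224 [540.53791795 -52.101155   224.        ] 44.48006125165177 -2.4129520328081195 15.508412223523187
[541.77662722 -53.73648564 111.        ] 118.01845074972636 [np.float64(-2.4061203961311977), np.float64(-2.4164138972756506), np.float64(0.7354722574585957), np.float64(0.7251787563141429)]
```

```bash
cat >> h.py <<'E'
def show(t=""):
    s=env.read_state();Rm=rot(s["tcp_rot"])
    print(t,"t%.2f"%s["time"],"p",np.round(s["tcp_pos"],2),"yaw %.4f"%(np.arctan2(Rm[1,0],Rm[0,0])),"F",np.round(s["force"],1),"T",np.round(s["torque"],2),"w %.1f g %.1f"%(s["width"],s["grip_force"]),"j7 %.3f"%s["qpos"][6]);return s
E
python3 - <<'E'
from h import *
print(env.line_to([542.2,-53.9,189],speed=80,until_force=8));env.sleep(.3)
show("down")
env.set_gripper(40,20);env.sleep(.3);show("g20")
env.set_gripper(40,50);env.sleep(.3);show("g50")
E
```

```text
False
down t6.03 p [542.32 -53.96 189.29] yaw 2.2987 F [ 0.6 -0.7  0.5] T [ 0.03 -0.13  0.04] w 92.7 g 0.0 j7 0.349
g20 t7.32 p [542.2  -53.91 188.99] yaw 2.2988 F [ 0.2 -0.1 -0.5] T [-0.03 -0.15 -0.01] w 39.7 g 0.0 j7 0.349
g50 t7.83 p [542.21 -53.89 189.02] yaw 2.2988 F [-0.4  0.5  0.2] T [-0.02 -0.1   0.03] w 40.4 g 0.0 j7 0.349
```

The fingers closed to 40 mm with no grip force, so I need to look.

```bash
python3 - <<'E'
from h import *
im=env.camera("wrist")
cv2.imwrite("pics/w3.png",cv2.resize(im[180:380,160:480][:,:,::-1],None,fx=2.4,fy=2.4,interpolation=cv2.INTER_CUBIC))
E
```

```text
(no output)
```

View pics/w3.png

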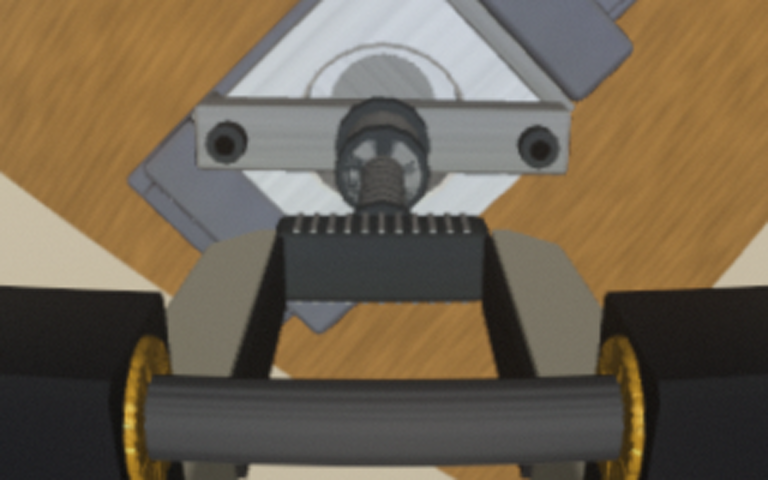

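The bar sits squarely between the fingers with its ends at about x 285 and 485, so the pads are just short of contact. I'll close further.

```bash
python3 - <<'E'
from h import *
env.set_gripper(0,20);env.sleep(.3);show("g20")
env.set_gripper(0,55);env.sleep(.3);show("g55")
E
```

```text
g20 t8.97 p [542.2  -53.91 189.  ] yaw 2.2988 F [-0.5  0.3  0.7] T [ 0.03 -0.15 -0.08] w 0.2 g 0.0 j7 0.349
g55 t9.49 p [542.16 -53.92 188.98] yaw 2.2988 F [-0.5  0.3 -0.1] T [-0.02 -0.12 -0.  ] w 0.4 g 0.0 j7 0.349
```

The gripper closed fully without touching the bar, which contradicts the estimate. I'll check the current state from the wrist and scene cameras in one picture.

```bash
python3 - <<'E'
from h import *
a=cv2.resize(env.camera("wrist")[180:340,220:420],(400,320),interpolation=cv2.INTER_CUBIC)
b=env.camera("scene");cv2.imwrite("pics/s_full.png",b[:,:,::-1])
b=cv2.resize(b[150:310,230:380],(400,427),interpolation=cv2.INTER_CUBIC)
c=np.zeros((427,800,3),np.uint8);c[:320,:400]=a;c[:,400:]=b
cv2.imwrite("pics/w4.png",c[:,:,::-1])
E
```

```text
(no output)
```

View pics/w4.png

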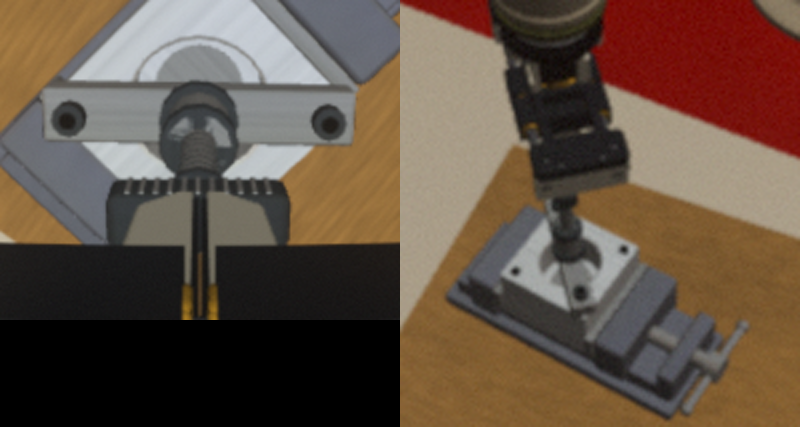

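The fingertips have shut just above the bar top. They project about 27 mm behind the nominal TCP and nothing was touched. I'll open, lower further and grip again; even if the tips were at the nominal TCP, they would stay clear of the barrel and bridge.

```bash
python3 - <<'E'
from h import *
env.set_gripper(93,20);show("open")
print(env.line_to([542.2,-53.9,167],speed=60,until_force=6));env.sleep(.2);show("down")
env.set_gripper(30,20);env.sleep(.3);s=show("g20")
a=env.camera("wrist")[180:340,220:420]
cv2.imwrite("pics/w5.png",cv2.resize(a,(600,480),interpolation=cv2.INTER_CUBIC)[:,:,::-1])
E
```

```text
open t11.07 p [542.2  -53.9  189.01] yaw 2.2988 F [ 0.5  0.2 -0.3] T [ 0.01 -0.13  0.03] w 93.1 g 0.0 j7 0.349
False
down t11.78 p [542.4  -53.86 167.27] yaw 2.2987 F [-0.8  0.2  0.7] T [-0.06 -0.17  0.03] w 92.9 g 0.0 j7 0.322
g20 t12.88 p [541.88 -54.16 166.91] yaw 2.2987 F [-2.2 -1.2  0.4] T [-0.41  0.36  0.02] w 45.8 g 20.0 j7 0.322
```

View pics/w5.png

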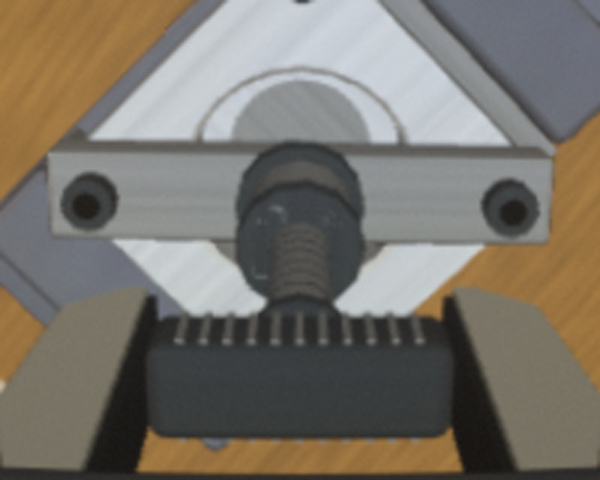

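The bar is now gripped squarely by its ends, with width 45.8 and bar mid at crop y≈390 between the pads. I'll firm up the grip and twist it free with joint 7 only.

```bash
python3 - <<'E'
from h import *
env.set_gripper(30,50);env.sleep(.2);s=show("g50")
q=np.array(s["qpos"])
for d in(.1,.25,.4,.55,.7,.85,.92):
    k=q.copy();k[6]+=d;env.move_j(k);show("%.2f"%d)
env.sleep(.3);show()
E
```

```text
g50 t13.35 p [541.91 -54.12 166.9 ] yaw 2.2986 F [-2.5 -2.   1. ] T [-0.71  0.53  0.  ] w 45.3 g 50.0 j7 0.322
0.10 t13.60 p [541.82 -54.23 166.92] yaw 2.3966 F [-2.7 -2.6  0.5] T [-0.59  0.58  0.16] w 45.4 g 50.0 j7 0.420
0.25 t13.87 p [541.75 -54.3  166.88] yaw 2.5432 F [-3.7 -2.9  1.7] T [-0.67  0.65  0.18] w 45.6 g 50.0 j7 0.567
0.40 t14.13 p [541.68 -54.45 166.87] yaw 2.6928 F [-3.7 -2.7  0.7] T [-0.65  0.64  0.16] w 45.4 g 50.0 j7 0.716
0.55 t14.40 p [541.62 -54.59 166.84] yaw 2.8427 F [-3.  -5.1  1.8] T [-0.73  0.67  0.21] w 45.6 g 50.0 j7 0.866
0.70 t14.67 p [541.56 -54.7  166.81] yaw 2.9926 F [-4.2 -4.5  1.5] T [-0.74  0.7   0.17] w 45.5 g 50.0 j7 1.016
0.85 t14.93 p [541.57 -54.88 166.82] yaw -3.1407 F [-4.1 -5.3  1.8] T [-0.85  0.68  0.2 ] w 45.6 g 50.0 j7 1.166
0.92 t15.18 p [541.59 -54.95 166.81] yaw -3.0713 F [-4.4 -5.9  1.3] T [-0.88  0.75  0.18] w 45.6 g 50.0 j7 1.236
 t15.48 p [541.58 -54.93 166.82] yaw -3.0715 F [-3.9 -5.   1.5] T [-0.9   0.67  0.21] w 45.5 g 50.0 j7 1.236
```

```bash
python3 - <<'E'
from h import *
a=env.camera("wrist")[180:340,220:420]
cv2.imwrite("pics/w6.png",cv2.resize(a,(500,400),interpolation=cv2.INTER_CUBIC)[:,:,::-1])
E
```

```text
(no output)
```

View pics/w6.png

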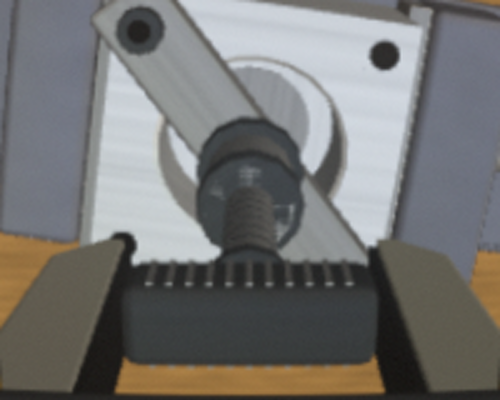

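The bar turned about 0.92 rad with the gripper and the bridge stayed put, so the rod is free. Next I'll recentre and slide down gently.

```bash
python3 - <<'E'
from h import *
env.line_to([541.3,-55.4,166.9],speed=10);env.sleep(.2);show("recentre")
xy=[541.3,-55.4]
print(env.line_to(xy+[159],speed=8,until_force=8));show()
print(env.line_to(xy+[128],speed=4,until_force=7.5));show("touch?")
env.sleep(.4);show()
E
```

```text
recentre t16.02 p [541.58 -54.96 166.87] yaw -3.0655 F [ 0.4 -0.2 -3. ] T [ 0.28 -0.05 -0.18] w 45.2 g 50.0 j7 1.243
False
 t17.16 p [541.54 -55.06 159.01] yaw -3.0643 F [0.2 4.6 0.5] T [ 1.29 -0.28 -0.21] w 45.6 g 50.0 j7 1.235
True
touch? t21.50 p [541.58 -54.97 141.14] yaw -3.0647 F [0.1 0.2 4.8] T [ 0.11 -0.02 -0.14] w 45.2 g 50.0 j7 1.211
 t21.90 p [541.56 -54.93 141.11] yaw -3.0648 F [-0.6 -0.6  6.8] T [ 0.01  0.   -0.14] w 45.5 g 50.0 j7 1.211
```

```bash
python3 - <<'E'
from h import *
print(env.line_to([541.3,-55.4,140.7],speed=2,until_force=4));show("nudge");env.sleep(.3);F=[]
for i in range(5): env.sleep(.05);F.append(env.read_state()["force"][2])
print(np.mean(F),F);show()
E
```

```text
True
nudge t22.32 p [541.58 -54.91 141.11] yaw -3.0645 F [-0.4 -0.5  4.9] T [-0.17 -0.05 -0.18] w 45.4 g 50.0 j7 1.213
5.815865401279733 [np.float64(5.753227322744018), np.float64(6.169209361126769), np.float64(5.5080851610864725), np.float64(5.14286208126485), np.float64(6.505943080176555)]
 t22.88 p [541.56 -54.9  141.09] yaw -3.0646 F [-1.4 -1.8  6.5] T [-0.23  0.   -0.19] w 45.6 g 50.0 j7 1.213
```

```bash
python3 - <<'E'
from h import *
def m():
    env.sleep(.15);a=[]
    for i in range(6): env.sleep(.03);s=env.read_state();a.append(np.r_[s["force"][2],s["tcp_pos"][2]])
    return np.round(np.mean(a,0),2)
print(m())
for z in(140.9,140.7,140.5,140.2):
    env.line_to([541.5,-55.0,z],speed=3);r=m();print(z,r)
    if r[0]>9: break
show()
E
```

```text
[  5.68 141.1 ]
140.9 [  5.56 141.11]
140.7 [  7.02 141.05]
140.5 [  8.9  140.99]
140.2 [ 11.06 140.87]
 t25.88 p [541.62 -54.9  140.88] yaw -3.0638 F [-2.9  0.8 10.8] T [ 0.27  0.45 -0.23] w 45.4 g 50.0 j7 1.214
```

The floor contact is confirmed: force rises at about 35 N/mm while z stays put. I'll ease the press a little and twist back with the rotation only.

```bash
python3 - <<'E'
from h import *
s=show();Rm=rot(s["tcp_rot"]);yaw=np.arctan2(Rm[1,0],Rm[0,0])%(2*np.pi)
q=env.inverse_kinematics([541.5,-55.0,140.5],down(yaw));print(np.round(q-s["qpos"],4))
assert np.abs(q-s["qpos"]).max()<.03
env.move_j(q);env.sleep(.2);show("base")
for d in(.15,.3,.45,.6,.7,.78,yaw-2.2987):
    k=np.array(q);k[6]-=d;env.move_j(k);s=show("%.3f"%d)
    if s["force"][2]>13.5 or s["force"][2]<2: print("STOP");break
env.sleep(.3);show("end")
np.save("q.npy",k)
E
```

```text
t25.88 p [541.62 -54.9  140.88] yaw -3.0638 F [-2.9  0.8 10.8] T [ 0.27  0.45 -0.23] w 45.4 g 50.0 j7 1.214
[-0.0029  0.0001  0.0021  0.0005  0.0022  0.0001 -0.0028]
base t26.33 p [541.62 -55.   140.95] yaw -3.0640 F [-1.4  1.3  9.1] T [ 0.52  0.28 -0.17] w 45.6 g 50.0 j7 1.211
0.150 t26.60 p [541.61 -54.86 140.92] yaw 3.0685 F [-1.9  2.3  8.1] T [ 0.6   0.26 -0.25] w 45.4 g 50.0 j7 1.060
0.300 t26.87 p [541.65 -54.7  140.94] yaw 2.9187 F [-2.6  2.1  8. ] T [ 0.63  0.26 -0.18] w 45.7 g 50.0 j7 0.910
0.450 t27.13 p [541.67 -54.56 140.94] yaw 2.7687 F [-2.   3.5  7.7] T [ 0.68  0.19 -0.23] w 45.7 g 50.0 j7 0.760
0.600 t27.40 p [541.75 -54.45 140.94] yaw 2.6188 F [-1.5  2.9  8.5] T [ 0.69  0.19 -0.2 ] w 45.7 g 50.0 j7 0.610
0.700 t27.65 p [541.8  -54.41 140.94] yaw 2.5191 F [-0.9  3.   6.6] T [ 0.75  0.18 -0.24] w 45.6 g 50.0 j7 0.510
0.780 t27.90 p [541.81 -54.32 140.96] yaw 2.4393 F [-1.4  3.1  7.2] T [ 0.74  0.13 -0.17] w 45.7 g 50.0 j7 0.430
0.921 t28.16 p [541.96 -54.2  140.94] yaw 2.2984 F [-0.7  4.5  6.5] T [ 0.79  0.1  -0.16] w 45.9 g 50.0 j7 0.289
end t28.46 p [541.94 -54.23 140.93] yaw 2.2992 F [-0.4  3.4  7.5] T [ 0.8   0.11 -0.22] w 45.1 g 50.0 j7 0.290
```

```bash
python3 - <<'E'
from h import *
k=np.load("q.npy")
for i in range(5):
    k[6]-=.02;env.move_j(k);env.sleep(.1)
    T=[];
    for j in range(4): env.sleep(.03);T.append(env.read_state()["torque"][2])
    s=show("%d Tz %.2f"%(i,np.mean(T)))
    if abs(np.mean(T))>.9: break
np.save("q.npy",k)
a=env.camera("wrist")[180:340,220:420]
cv2.imwrite("pics/w7.png",cv2.resize(a,(600,480),interpolation=cv2.INTER_CUBIC)[:,:,::-1])
E
```

```text
0 Tz 0.26 t28.94 p [541.94 -54.21 140.92] yaw 2.2805 F [-0.3  3.9  7.4] T [0.71 0.07 0.28] w 45.4 g 50.0 j7 0.271
1 Tz 1.29 t29.43 p [541.98 -54.2  140.94] yaw 2.2633 F [-0.4  1.9  7.3] T [0.6  0.03 1.27] w 45.5 g 50.2 j7 0.252
```

View pics/w7.png

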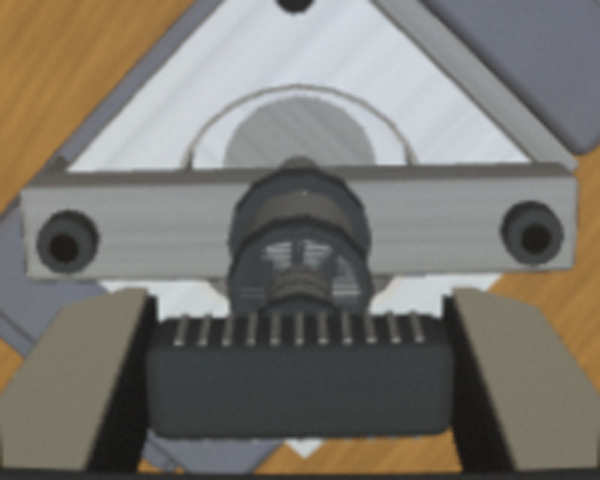

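The torque stepped up sharply at the clockwise stop, and the view shows the bar level in the gripper with the bridge close to parallel. Fz is still 7 N down, so the tip is on the floor. I'll release, back off and check the angle numerically.

```bash
python3 - <<'E'
from h import *
import pickle
env.set_gripper(93,20);env.sleep(.2);s=show("open");p=np.array(s["tcp_pos"])
print(env.line_to([p[0],p[1],250],speed=120,until_force=8));env.sleep(.3)
s=show("up");im=env.camera("wrist");pickle.dump((s,im),open("w8.pkl","wb"));cv2.imwrite("pics/w8.png",im[:,:,::-1])
g=im.max(2).astype(float)
# bar: lowest dark edge of top face; bridge: bright/grey far edges, printed as columns of vertical profiles
for u in(300,310,320,330,340): print(u,g[200:285,u].astype(int).tolist())
E
```

```text
open t30.58 p [541.5  -54.99 140.52] yaw 2.2587 F [ 0.1 -0.1 -0.2] T [ 0.   -0.11  0.03] w 93.4 g 0.0 j7 0.250
False
up t31.95 p [541.35 -54.93 249.59] yaw 2.2589 F [ 0.3  0.3 -0.2] T [-0.02 -0.1   0.03] w 93.2 g 0.0 j7 0.377
300 [178, 180, 178, 180, 181, 182, 181, 175, 129, 87, 80, 106, 118, 121, 123, 123, 124, 123, 124, 121, 119, 116, 120, 121, 120, 116, 119, 121, 120, 121, 115, 98, 64, 58, 63, 60, 55, 54, 55, 56, 56, 58, 56, 55, 54, 54, 52, 54, 54, 53, 53, 52, 52, 51, 50, 55, 109, 162, 169, 166, 158, 104, 89, 96, 98, 101, 104, 105, 104, 105, 104, 104, 104, 104, 105, 104, 104, 103, 101, 103, 102, 101, 102, 102, 99]
310 [121, 122, 121, 120, 120, 119, 119, 115, 87, 76, 59, 53, 54, 55, 54, 55, 53, 54, 46, 42, 47, 52, 60, 70, 94, 106, 111, 114, 114, 111, 102, 69, 61, 68, 84, 56, 54, 53, 54, 55, 56, 55, 54, 53, 54, 53, 53, 53, 53, 53, 50, 52, 54, 50, 49, 83, 135, 170, 173, 174, 170, 169, 172, 171, 170, 170, 171, 172, 167, 146, 100, 85, 93, 97, 101, 103, 104, 103, 107, 105, 103, 102, 102, 99, 93]
320 [124, 123, 122, 118, 119, 120, 112, 55, 51, 54, 54, 65, 71, 73, 60, 47, 47, 57, 76, 103,
[... 378 characters left out ...]
, 54, 59, 73, 102, 113, 114, 116, 117, 115, 99, 73, 64, 72, 86, 53, 50, 55, 55, 54, 55, 56, 53, 53, 53, 53, 55, 53, 52, 51, 52, 52, 50, 48, 46, 75, 132, 171, 174, 175, 172, 173, 170, 170, 169, 168, 170, 172, 171, 170, 171, 170, 165, 154, 143, 134, 129, 129, 131, 133, 132, 129, 126, 122, 123, 124]
340 [175, 176, 178, 179, 178, 179, 170, 124, 84, 78, 106, 118, 121, 124, 122, 122, 122, 122, 122, 119, 116, 117, 119, 118, 115, 117, 122, 119, 115, 93, 63, 63, 70, 66, 56, 52, 57, 54, 58, 54, 53, 53, 52, 53, 53, 53, 52, 51, 51, 53, 51, 50, 49, 61, 121, 161, 171, 172, 172, 174, 173, 169, 156, 143, 134, 131, 130, 131, 128, 129, 128, 130, 132, 129, 128, 127, 127, 127, 128, 126, 128, 125, 123, 126, 128]
```

```bash
python3 - <<'E'
from h import *
import pickle
def edge(g,us,v0,v1,th,pol): # first crossing of th from v0 to v1
    out=[]
    for u in us:
        st=1 if v1>v0 else -1
        for v in range(v0,v1,st):
            a,b=g[v,u],g[v+st,u]
            if (a-th)*(b-th)<0 and (b-a)*pol>0: out.append((u,v+st*(th-a)/(b-a)));break
    e=np.array(out);k=np.polyfit(e[:,0],e[:,1],1);r=np.abs(e[:,1]-np.polyval(k,e[:,0]))
    e=e[r<1];return np.polyfit(e[:,0],e[:,1],1),len(e)
def ang(s,k,ul,ur,z):
    a,b=[hit(*wray(s,(u,np.polyval(k,u))),z) for u in(ul,ur)];d=b-a
    A=np.arctan2(d[1],d[0]);return (A+np.pi/2)%np.pi-np.pi/2,np.round(a,1)
for f in("w2.pkl","w8.pkl"):
    s,im=pickle.load(open(f,"rb"));g=cv2.GaussianBlur(im.max(2).astype(float),(3,3),0)
    if f[1]=="8":
        k,n=edge(g,range(293,348),245,262,90,1);print(f,"bar near edge",k,n,ang(s,k,293,348,191+8-9))
        k,n=edge(g,range(292,348),246,225,60,1);print("bar far",k,n,ang(s,k,293,348,190))
        us=[*range(270,303),*range(338,368)]
        k,n=edge(g,us,218,200,100,-1);print("bridge top edge",k,n,ang(s,k,265,370,111))
        k,n=edge(g,range(260,285),218,260,140,1);print("br low L",k,n)
    else:
        k,n=edge(g,range(292,348),250,275,90,1);print(f,"bar near edge",k,n,ang(s,k,293,348,216))
        us=[*range(265,300),*range(340,375)]
        k,n=edge(g,us,220,198,100,-1);print("bridge top edge",k,n,ang(s,k,265,370,111))
E
```

```text
w2.pkl bar near edge [-1.94892714e-02  2.67872090e+02] 31 (np.float64(0.7490694534363178), array([534.4, -72.8, 216. ]))
bridge top edge [1.57609398e-02 2.03276373e+02] 68 (np.float64(0.7122606980076966), array([495.5, -80.2, 111. ]))
w8.pkl bar near edge [-6.00727810e-02  2.73830097e+02] 53 (np.float64(0.7518239342195234), array([532.2, -73.9, 190. ]))
bar far [-5.99694166e-02  2.50269159e+02] 28 (np.float64(0.7506838909678057), array([521.3, -60.2, 190. ]))
bridge top edge [-2.17528802e-02  2.17345301e+02] 63 (np.float64(0.7108346717194203), array([496.2, -79.5, 111. ]))
br low L [-5.34820284e-02  2.49336523e+02] 12
```

```bash
python3 - <<'E'
from h import *
import pickle
for f in("w2.pkl","w8.pkl"):
    s,im=pickle.load(open(f,"rb"));g=im.max(2)
    m=(g<88).astype(np.uint8)
    n,l,st,c=cv2.connectedComponentsWithStats(m[180:270,230:410])
    b=[(np.round(c[i]+[230,180],2),st[i,4]) for i in range(1,n) if 20<st[i,4]<500];print(f,b)
    h,_,_,_=0,0,0,0
    b=[x[0] for x in b if x[0][1]<240]
    for i in range(len(b)):
        for j in range(i):
            P,Q=[hit(*wray(s,x),113) for x in(b[i],b[j])];d=P-Q
            print(b[i],b[j],np.linalg.norm(d),(np.arctan2(d[1],d[0])+np.pi/2)%np.pi-np.pi/2,(P+Q)/2)
s,im=pickle.load(open("w8.pkl","rb"));g=im.max(2).astype(int)
for v in range(200,232,2): print(v,g[v,258:290].tolist(),g[v,350:380].tolist())
E
```

```text
w2.pkl [(array([378.76, 194.77]), np.int32(169)), (array([250.96, 244.97]), np.int32(243)), (array([267.37, 219.61]), np.int32(157)), (array([371.04, 221.18]), np.int32(159)), (array([269.83, 232.  ]), np.int32(24))]
[267.37 219.61] [378.76 194.77] 108.85185705821411 0.9519848366639851 [536.39100201 -42.92995809 113.        ]
[371.04 221.18] [378.76 194.77] 26.51733474071579 -1.097866530670047 [574.0009874  -10.39967818 113.        ]
[371.04 221.18] [267.37 219.61] 99.45310678220162 0.7131022809539176 [542.43027795 -54.7333223  113.        ]
[269.83 232.  ] [378.76 194.77] 110.29937141756207 1.0643778576941405 [541.2114468  -46.82401529 113.        ]
[269.83 232.  ] [267.37 219.61] 12.39360631700569 -0.6794917679333914 [509.64073734 -91.1576594  113.        ]
[269.83 232.  ] [371.04 221.18] 98.0180862215239 0.8378653954788886 [547.25072273 -58.62737949 113.        ]
w8.pkl [(array([381.49, 194.18]), np.int32(186)), (array([262.72, 210.2 ]), np.int32(25)), (array([374.36, 221.64]), np.int32(169)), (array([266.74, 224.09]), np.int32(173)), (array([250.41, 244.08]), np.int32(157)), (arr
[... 4843 characters left out ...]
20, 118, 119, 119, 119, 119, 119, 120, 121, 120, 119, 108, 86, 68, 55, 52, 49, 44, 43, 43, 46, 51, 54]
228 [118, 114, 91, 70, 57, 51, 42, 38, 34, 36, 43, 48, 52, 54, 65, 89, 115, 117, 120, 120, 120, 121, 122, 120, 120, 121, 121, 120, 121, 122, 120, 121] [117, 118, 118, 118, 119, 119, 118, 119, 117, 117, 118, 119, 117, 118, 119, 116, 118, 119, 117, 117, 108, 90, 73, 64, 60, 58, 66, 69, 83, 94]
230 [123, 121, 122, 119, 95, 70, 59, 57, 55, 55, 55, 61, 70, 84, 108, 120, 124, 120, 122, 124, 122, 122, 122, 123, 122, 123, 122, 123, 122, 122, 122, 122] [88, 109, 114, 115, 114, 117, 113, 113, 112, 112, 113, 113, 113, 111, 112, 111, 111, 110, 112, 111, 111, 112, 109, 108, 107, 107, 109, 108, 110, 110]
```

```bash
python3 - <<'E'
import cv2,numpy as np
for f in("w5","w7"):
    g=cv2.GaussianBlur(cv2.imread(f"pics/{f}.png").max(2).astype(float),(5,5),0)
    for (a,b,st,th,n) in((400,465,1,80,"near"),(390,300,-1,75,"far")):
        e=[]
        for u in range(175,430,3):
            for v in range(a,b,st):
                if g[v,u]<th<=g[v+st,u]: e.append((u,v));break
        e=np.array(e,float);k=np.polyfit(e[:,0],e[:,1],1)
        for _ in range(3):
            r=np.abs(e[:,1]-np.polyval(k,e[:,0]));k=np.polyfit(*e[r<=np.percentile(r,75)].T,1)
        print(f,n,k,len(e))
E
```

```text
w5 near [2.39017773e-16 4.37000000e+02] 85
w5 far [2.94820387e-02 3.19639097e+02] 75
w7 near [-1.83283380e-02  4.42368095e+02] 85
w7 far [-6.14777378e-02  3.58584399e+02] 61
```

```bash
python3 - <<'E'
from h import *
show();print(env.job_done())
E
```

```text
t32.00 p [541.42 -54.92 249.69] yaw 2.2588 F [-0.5  1.5 -0.4] T [-0.06 -0.11 -0.03] w 93.1 g 0.0 j7 0.377
the job is handed in; nothing more can be done
None
```

I freed the rod, lowered it until the tip touched the bore floor (up to about 11 N at the wrist, roughly 8 N at the tip), turned the bar back clockwise to its stop, let go and handed the job in at 32 s; the last picture puts the bar within about 0.04 rad of the bridge line, and I did not re-measure the tip after release.

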